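# Hook a shelf onto a slotted upright and load it

### The arm

A 7-joint arm with a two-finger parallel gripper is mounted at the origin on a cart in front of the work surface, level with it; the furniture and walls round the work are solid. World frame = base frame: x ahead of the robot, y to its left, z up, the work surface at z = 0. Lengths are in m, angles in rad, forces in N, time in s.
With the tool pointing down it reaches from about 0.35 to 0.9 m from the base axis. Payload 8.1 kg.
Tool frame: the origin (TCP) lies at the very end of the fingers, on their centre line; the grasp point (between the pads) lies 19 mm behind it (arm.tcp_to_grasp is the distance from the TCP to the grasp point, in m); z points along the fingers, y is the line along which they close (so a half turn about z gives the same grasp; the last joint's range is limited). The gripper opens to 92 mm and grips with 3 to 60 N. Pads are 19 mm wide; open, the fingers measure 130 mm over their backs; the gripper's body (75 mm by 190 mm) begins 47 mm behind the grasp point.
Start: joints at [1.129, 0.434, 0.025, 1.573, -0.012, 1.134, -0.075], TCP at [0.208, -0.589, 0.227] pointing down, gripper open.
Joint ranges: [-2.62, 2.62], [-0.44, 2.09], [-1.27, 1.32], [0.08, 2.57], [-1.32, 4.46], [0.12, 2], [-2.74, 2.74]. Speed limits (rad/s): [2.22, 2.22, 3.01, 3.01, 3.14, 3.14, 3.14].

### API

Orientations are given as a rotation vector (axis times angle).
In Python, from cell import arm, viewer gives the robot as it stands (arm), with the cameras (viewer).
- The arm moves only by the shell command python3 nudge.py 'ROWS' [FORCE]. ROWS is a JSON list that holds a single list of rows (three levels of brackets), with 1 to 10 rows, each of 5 numbers: dx, dy, dz in m, then a turn about the tool's z in rad, then the opening from 0.0 (shut) to 1.0 (fully open); each row shifts and turns the commanded pose from where the row before left it, along the tool's axes as they then stand; what a row does not reach is not made up. A row lasts 1/10 s, in which the tool goes at most 0.05 m and 0.15 rad, less where a joint would pass 70% of its speed; a pose out of reach is approached as far as the arm can. The fingers move at their own pace and stop on an object; FORCE is the grip in N (left out, the last holds). Time passes only in rows, so rows that do not move let the fingers close. It prints the time, the measured TCP pose, the force, the opening and the grip force at its end. Input that does not fit is refused with a message, and nothing moves.
- arm.observe(): the state, without advancing time (a new reading comes with each control period).
- viewer.get_image(name): name is "scene" or "top"; returns a dict with "image" (384x512x3 uint8, blue, green, red), "fx", "fy", "cx", "cy" (pixels), "distortion" ([k1, k2, p1, p2, k3] as OpenCV has them; the pictures are not rectified), "cam_to_world" (4x4, takes a point from camera to world coordinates). Camera axes: x right, y down, z forward; pixel columns grow to the right and rows downward; lengths in m; the calibration is good to about 2 mm. A picture is of the moment at which its call begins. There is no depth.
- arm.sign_off(): hands the job in; it is judged then, once.
The state is a dict: "clock": time; "joints": joint angles; "dq": joint speeds; "joint_efforts": joint torques, N m; "position": TCP position; "ee_rot": TCP orientation; "force": force on the tool from outside, world axes, zero at the start; "ft_torque": the same for the moment, N m; "width": opening from 0.0 (shut) to 1.0 (fully open); "gripper_force": force on a finger pad.
Only numpy, scipy, OpenCV 4.12 (cv2) and the standard library are available. Lean on these libraries where they do the work, as an engineer would, in place of code of your own. Each camera call takes 0.05 s, during which the arm holds its last target. There are 200 camera calls.

### The job

Put the loose metal shelf back on the slotted rack: hook its claws into the lowest slots that leave room for the thing already standing under it, and press it down, without forcing anything, until it snaps fully home and sits level and flush. Then stand the other one of the two (salt carton or small tin), which waits on the worktop, upright on the shelf. Leave the thing under the shelf, the mug, the bowl and the fish tins where they are.

Things in the scene. Friction and masses are not known exactly. Their poses are not given: they have to be found in the camera images.
- rack: Fixed rack: dark foot with a bare-steel slotted upright 82 mm wide, 26 mm deep, top at 270 mm. Origin on the worktop at the foot's middle, below the upright's front face (plane x = 0); x points into the upright, z up. Foot legs 16 mm wide, 10 mm high at y = +-77 mm reach to x = -110 mm. The upright is clamped up to 6 mm left or right (y) of the foot's middle, unknown each time: see or feel it.
- slots_nominal (a point): On the front face (rack axes) at the bottom of the lowest slots, 70 mm up, as if the upright stood at the foot's middle. Two columns of slots 22 mm left and right of the upright's middle line, 8 mm wide, 25 mm high, through a 4 mm sheet with free space behind; six rows, 32 mm pitch, slot bottoms at z = 70, 102, 134, 166, 198, 230 mm. Smooth metal, friction about 0.2.
- under_place (a point): On the worktop between the foot's legs, 75 mm in front of the upright (rack axes): the tin or the carton stands about here, under the shelf's place. With its upper claws resting on slot bottoms 102, 134, 166, 198 or 230 mm the shelf's underside is 52, 84, 116, 148 or 180 mm above the worktop.
- shelf: Loose light-metal shelf, 280 g, lying right way up. Origin: bottom middle of the back face; x points backward along the claws, z up from its underside. Floor x = -138 to -8 mm, 66 mm wide, flat top at z = 24 mm, front lip to z = 30 mm; back plate 8 mm thick (x -8 to 0), 70 mm high. Home = flush on the upright (1.5 mm play, so its nose may hang 0.03 rad), tongues on the slot bottoms.
- claw_row (a point): Middle between the two upper claws (shelf axes). Claws 5 mm wide at y = +-22 mm. Upper: tongue z = 50 to 58 mm, behind it (x = 5.5 to 10.5 mm) a lip hanging to z = 38 mm. Lower: plain, z = 19 to 26, to x = 8 mm. To hook: level, 12 to 17 mm above the home height, push back until the back plate meets the upright (claws that miss the slots stop it 10.5 mm short), then lower.
- shelf_grip (a point): Between the two side skirts (24 mm high, 66 mm apart outside), 75 mm in front of the back face, 12 mm above the underside: a good grasp from above, fingers on the skirts. Hard closing can shift it some mm along the fingers, and hard pushes can turn it in the grip: check its height in the hand, for instance by touching it down.
- shelf_jaws (a point): Two sprung jaws in the back plate, z = 35 mm. The upright has on its middle line a stud, 8 mm thick, 5 mm out, for every height (10 mm below each slot bottom from 102 mm up). 9 to 10 mm above home the jaws meet it; the lips then hold the shelf, so it may be let go; its weight does not close it. A push of 4 to 15 N near the back plate (far more at the nose: it binds) snaps them over it: home.
- press_point (a point): On the shelf's floor, 30 mm in front of the back face: a good place to push it down with shut fingertips. The upright rises above it, so lean the gripper back, away from the upright, by 0.35 to 0.45 rad.
- tin: Small upright food tin, 57 mm diameter, 72 mm high, about 180 g; origin at the centre of its underside. It stands at the rack under the shelf's place, or free on the worktop left of the middle; the carton has the other place.
- carton: Upright salt carton, 47 mm (its x) by 84 mm (its y), 138 mm high, about 140 g; origin at the centre of its underside; grasp it across the 47 mm. It fits on the shelf with its 84 mm along the shelf's depth. It stands at the rack or free on the worktop, where the tin does not.
- fish_tin_1: Bystander: flat round tin 67 mm diameter, 33 mm high, right of the rack; origin centre of underside.
- fish_tin_2: Bystander: another such tin, farther right.
- mug: Bystander: mug, 78 mm diameter without its handle, 101 mm high, left of the rack; origin at its underside.
- bowl: Bystander: bowl, 150 mm diameter, 65 mm high, at the right; origin centre of underside.

How it is judged:
On the way:
1. the empty shelf is hooked in the lowest slots that clear the thing under it and pressed fully home (((x of tin in the frame of rack between -0.12 and -0.03 m and y of tin in the frame of rack between -0.04 and 0.04 m and distance of tin from where it was at the start of the episode below 0.02 m and angle between tin's own z axis and vertical below 0.1 rad and z of shelf in the frame of rack between 0.0805 and 0.0875 m and x of shelf in the frame of rack between -0.004 and 0.003 m and y of shelf in the frame of rack between -0.013 and 0.013 m and angle between shelf's own z axis and vertical below 0.07 rad and angle between the x axis of shelf and the x axis of rack, either way round below 0.08 rad and distance between carton and shelf above 0.1 m) or (x of carton in the frame of rack between -0.12 and -0.03 m and y of carton in the frame of rack between -0.04 and 0.04 m and distance of carton from where it was at the start of the episode below 0.02 m and angle between carton's own z axis and vertical below 0.1 rad and z of shelf in the frame of rack between 0.1445 and 0.1515 m and x of shelf in the frame of rack between -0.004 and 0.003 m and y of shelf in the frame of rack between -0.013 and 0.013 m and angle between shelf's own z axis and vertical below 0.07 rad and angle between the x axis of shelf and the x axis of rack, either way round below 0.08 rad and distance between tin and shelf above 0.1 m))), for 0.3 s.
At the end, for the whole second after the job is handed in: Shelf locked on the lowest slots that clear what stands under it (underside 84 mm over the tin, 148 mm over the carton, +-3.5 mm), flush within 4 mm, level and square; that thing upright within 20 mm of its start; the other upright, at rest on the shelf within 22 mm of its middle line (((x of tin in the frame of rack between -0.12 and -0.03 m and y of tin in the frame of rack between -0.04 and 0.04 m and distance of tin from where it was at the start of the episode below 0.02 m and angle between each of tin, carton's own z axis and vertical below 0.1 rad and z of shelf in the frame of rack between 0.0805 and 0.0875 m and x of shelf in the frame of rack between -0.004 and 0.003 m and y of shelf in the frame of rack between -0.013 and 0.013 m and angle between shelf's own z axis and vertical below 0.07 rad and angle between the x axis of shelf and the x axis of rack, either way round below 0.08 rad and x of carton in the frame of shelf between -0.115 and -0.03 m and y of carton in the frame of shelf between -0.022 and 0.022 m and z of carton in the frame of shelf between 0.02 and 0.029 m and linear speed of each of carton, shelf below 0.02 m/s) or (x of carton in the frame of rack between -0.12 and -0.03 m and y of carton in the frame of rack between -0.04 and 0.04 m and distance of carton from where it was at the start of the episode below 0.02 m and angle between each of carton, tin's own z axis and vertical below 0.1 rad and z of shelf in the frame of rack between 0.1445 and 0.1515 m and x of shelf in the frame of rack between -0.004 and 0.003 m and y of shelf in the frame of rack between -0.013 and 0.013 m and angle between shelf's own z axis and vertical below 0.07 rad and angle between the x axis of shelf and the x axis of rack, either way round below 0.08 rad and x of tin in the frame of shelf between -0.115 and -0.03 m and y of tin in the frame of shelf between -0.022 and 0.022 m and z of tin in the frame of shelf between 0.02 and 0.029 m and linear speed of each of tin, shelf below 0.02 m/s))); the robot touches nothing.
It fails at once if the shelf, not yet home, is forced against the rack with more than 100 N (contact force between shelf and rack above 100 N and not (z of shelf in the frame of rack between 0.048 and 0.058 m or z of shelf in the frame of rack between 0.08 and 0.09 m or z of shelf in the frame of rack between 0.112 and 0.122 m or z of shelf in the frame of rack between 0.144 and 0.154 m or z of shelf in the frame of rack between 0.176 and 0.186 m)).
It fails at once if the mug, the bowl or a fish tin is moved more than 30 mm (distance of any of fish_tin_1, fish_tin_2, mug, bowl from where it was at the start of the episode above 0.03 m).
It also fails if it takes over 72 s, if anything falls off the work surface, if the arm or the gripper's body presses on something with over 40 N, if the wrist force passes 120 N, or if a joint passes its speed limit or range.

## Working session

There is one attempt and no reset: what is moved stays moved. The work goes in short steps, Python scripts to look and compute and a shell command to move; the robot and the scene stay as the last step left them, time stands still between calls to the robot, and variables do not carry over. Pictures are saved under pics/ and viewed, at most 10 in all, crops included, and the job is handed in when it is done.

```bash
ls; mkdir -p pics
python3 - <<'E'
from cell import arm, viewer
import cv2,numpy as np,pickle
o=arm.observe();print({k:np.round(v,3).tolist() for k,v in o.items()})
for n in("scene","top"):
    d=viewer.get_image(n);cv2.imwrite(f"pics/{n}0.png",d["image"]);pickle.dump(d,open(f"{n}0.pkl","wb"))
    print(n,d["fx"],d["fy"],d["cx"],d["cy"],d["distortion"],np.round(d["cam_to_world"],3).tolist())
E
```

```text
cell.py
nudge.py
pics
{'clock': 0.0, 'joints': [1.129, 0.435, 0.025, 1.574, -0.012, 1.134, -0.075], 'dq': [0.0, -0.002, 0.001, 0.001, -0.001, -0.001, 0.0], 'joint_efforts': [-0.002, -66.786, 0.984, -31.446, -0.061, 0.043, 0.0], 'position': [0.208, -0.589, 0.226], 'ee_rot': [-3.095, -0.529, 0.001], 'force': [0.724, 0.655, 0.879], 'ft_torque': [0.013, -0.032, 0.055], 'gripper_force': 0.0, 'width': 1.002}
scene 388.9018617849684 388.9018617849684 250.144102956012 197.0158439905471 [-0.02702896  0.          0.          0.          0.        ] [[-0.844, -0.386, 0.372, 0.111], [-0.536, 0.59, -0.604, 0.664], [0.014, -0.709, -0.705, 0.923], [0.0, 0.0, 0.0, 1.0]]
top 466.4073033675517 466.4073033675517 251.523806424366 184.92885928187542 [-0.05571441  0.          0.          0.          0.        ] [[0.029, -0.99, 0.137, 0.38], [-0.999, -0.032, -0.017, -0.051], [0.021, -0.137, -0.99, 1.328], [0.0, 0.0, 0.0, 1.0]]
```

View pics/scene0.png

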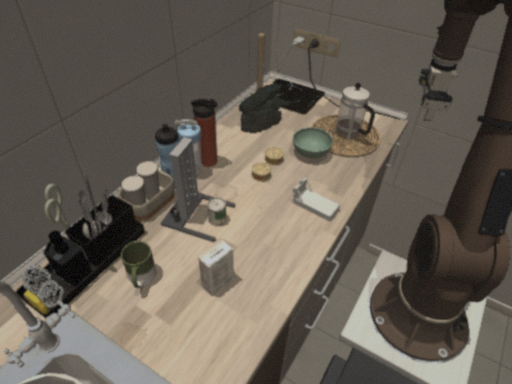

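View pics/top0.png

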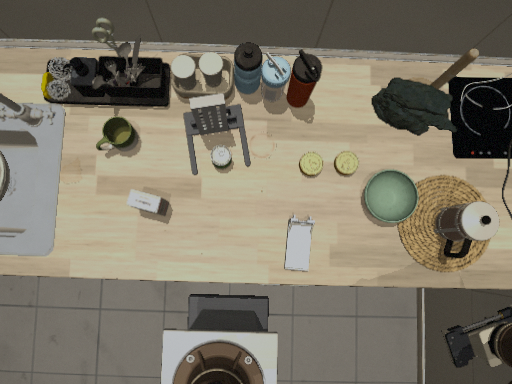

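The tin stands under the shelf's place (top view about 221,156). The carton is free at about (148,203) and the shelf at (299,243), with its claws at the back (about 300,218). So the target underside is 84 mm. Next I enlarge the pieces that matter.

Run:
```python
import cv2,numpy as np
t=cv2.imread("pics/top0.png");s=cv2.imread("pics/scene0.png")
def crop(im,x,y,w,h,k):
    c=cv2.resize(im[y:y+h,x:x+w],None,fx=k,fy=k,interpolation=cv2.INTER_CUBIC)
    for i in range(0,w,10): cv2.putText(c,str(x+i),(i*k,8),0,.3,(0,0,255),1);cv2.line(c,(i*k,8),(i*k,14),(0,0,255),1)
    for i in range(0,h,10): cv2.putText(c,str(y+i),(0,i*k+3),0,.3,(0,0,255),1)
    return c
a=crop(t,180,85,75,95,4);b=crop(t,270,205,60,75,5)[:300];c=crop(t,120,180,60,45,4)
o=np.zeros((600,800,3),np.uint8)
def put(im,x,y):
    im=im[:600-y,:800-x];o[y:y+im.shape[0],x:x+im.shape[1]]=im
put(crop(t,180,85,75,95,4),0,0);put(crop(t,125,182,55,40,4),0,400)
put(crop(t,275,208,50,70,5),310,0);put(crop(s,285,172,60,52,4),310,360);put(crop(s,160,130,60,120,4)[:,:240],560,0)
cv2.imwrite("pics/crop1.png",o)
```

```text
(no output)
```

View pics/crop1.png

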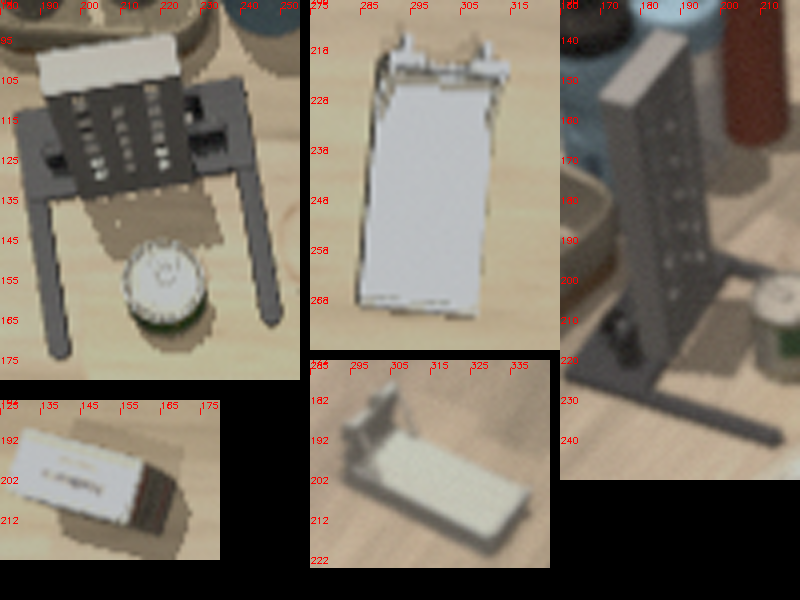

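The upright's top front edge runs from (191.5,108.7) to (225.5,103.7). The leg tips are at about (195,174.5) and (248,166), the shelf's floor corners at about (284.6,269) and (308,271), and the tin's top at about (221,155). Next I turn these into world positions.

```bash
cat > h.py <<'E'
import cv2,numpy as np,pickle
from scipy.spatial.transform import Rotation as R
def cast(d,uv,z):
    uv=np.asarray(uv,float).reshape(-1,1,2)
    K=np.array([[d["fx"],0,d["cx"]],[0,d["fy"],d["cy"]],[0,0,1]])
    n=cv2.undistortPoints(uv,K,np.array(d["distortion"])).reshape(-1,2)
    T=np.array(d["cam_to_world"]);r=np.c_[n,np.ones(len(n))]@T[:3,:3].T;o=T[:3,3]
    return (o+r*((z-o[2])/r[:,2])[:,None])[:,:2]
def big(m,x,y,w,h):
    k=np.zeros_like(m);k[y:y+h,x:x+w]=m[y:y+h,x:x+w]
    c,_=cv2.findContours(k,cv2.RETR_EXTERNAL,cv2.CHAIN_APPROX_NONE)
    return max(c,key=cv2.contourArea).reshape(-1,2)
def rect(P):
    (c,s,a)=cv2.minAreaRect((P*1000).astype(np.float32));return np.round(c,1),np.round(s,1),round(a,2)
E
python3 - <<'E'
from h import *
d=pickle.load(open("top0.pkl","rb"));im=d["image"];hsv=cv2.cvtColor(im,cv2.COLOR_BGR2HSV)
for p in [(200,160),(300,245),(299,221),(205,100),(207,110),(192,155),(146,203),(222,150),(230,180)]: print(p,hsv[p[1],p[0]],end=' ')
print()
S=hsv[...,1].astype(int);V=hsv[...,2].astype(int)
m=((S<40)&(V>150)).astype(np.uint8)
# shelf floor, only rows below the plate
c=big(m,275,226,50,55);print("shelf floor z24",rect(cast(d,c,.024)));
c=big(m,275,205,50,75);print("shelf all",rect(cast(d,c,.024)))
c=big(m,180,85,60,25);print("upright top",rect(cast(d,c,.27)),"px",c.min(0),c.max(0))
c=big(m,205,140,32,35);print("tin z72",rect(cast(d,c,.072)))
c=big(m,120,185,60,35);print("carton top z138",rect(cast(d,c,.138)))
print("upright front edge",cast(d,[(191.5,108.7),(225.5,103.7)],.27)*1000)
print("leg tips",cast(d,[(195,174.5),(248,166)],.01)*1000)
dk=((S<60)&(V<120)).astype(np.uint8)
for x,y,w,h in[(184,137,20,34),(236,130,20,32)]:
    c=big(dk,x,y,w,h);P=cast(d,c,.01)*1000;print("leg",rect(P/1000),cv2.fitLine(P.astype(np.float32),cv2.DIST_HUBER,0,.01,.01).ravel())
E
```

```text
(200, 160) [ 22  51 189] (300, 245) [103   9 194] (299, 221) [ 23   6 159] (205, 100) [ 23  18 187] (207, 110) [23 32 63] (192, 155) [10  8 94] (146, 203) [  0   4 141] (222, 150) [ 54   7 191] (230, 180) [ 27  43 189] 
shelf floor z24 (array([ 390.7, -208. ]), array([ 66. , 122.9]), 86.05)
shelf all (array([ 405.2, -209. ]), array([ 66., 152.]), 86.05)
upright top (array([723.2,  42.3]), array([26.1, 81.6]), 12.14) px [189  93] [224 108]
tin z72 (array([635.4,  14.7]), array([52.1, 52.8]), 60.58)
carton top z138 (array([496., 206.]), array([82.1, 44.2]), 76.6)
upright front edge [[702.57244753  76.70768644]
 [717.41326276  -2.43774867]]
leg tips [[587.74264841  88.87141113]
 [617.3088585  -61.80650807]]
leg (array([648.7, 100.9]), array([100.4,  16. ]), 11.1) [9.75518167e-01 2.19918773e-01 6.47811157e+02 1.00238785e+02]
leg (array([677.3, -49.6]), array([94.4, 16.1]), 11.0) [ 9.8226094e-01  1.8751909e-01  6.7760986e+02 -4.9712543e+01]
```

```bash
cat > go.py <<'E'
# usage: go.py x y z yaw : shift in tool axes after the turn (tool down), from the measured pose
import sys
from h import *
from cell import arm, viewer
o=arm.observe();M=R.from_rotvec(o["ee_rot"]).as_matrix();p=np.array(o["position"])
print("pos",np.round(p,4),"yaw",round(np.arctan2(M[1,0],M[0,0]),4),"tilt",np.round(M[:,2],3),"F",np.round(o["force"],1),"tq",np.round(o["ft_torque"],2),"w",round(o["width"],3),"gf",round(o["gripper_force"],1),"t",round(o["clock"],1))
if len(sys.argv)>1:
    t=np.array(list(map(float,sys.argv[1:4])));print("tool shift now",np.round(M.T@(t-p),4))
    if len(sys.argv)>4:
        yaw=float(sys.argv[4]);print("turn",round(np.arctan2(M[1,0],M[0,0])-yaw,4))
        c,s=np.cos(yaw),np.sin(yaw);D=np.array([[c,s,0],[s,-c,0],[0,0,-1]]);print("shift after turn",np.round(D.T@(t-p),4))
E
python3 nudge.py '[[[0,0,0,0.136,1],[0,0,0,0.136,1],[0,0,0,0.135,1]]]'; python3 go.py .392 -.208 .16 -.069
```

```text
clock: 0.4
position: [0.2075, -0.5892, 0.2263]
ee_rot: [-3.139, 0.116, 0.001]
force: [-0.1, 0.0, 1.1]
width: 1.0
gripper_force: 0.0
pos [ 0.2075 -0.5892  0.2263] yaw -0.074 tilt [-0.     0.001 -1.   ] F [-0.1  0.   1.1] tq [ 0.06  0.01 -0.05] w 1.0 gf 0.0 t 0.4
tool shift now [ 0.1558 -0.3937  0.0665]
turn -0.005
shift after turn [ 0.1578 -0.393   0.0663]
```

```bash
python3 nudge.py '[[[0.0173,-0.0437,0.005,-0.005,1],[0.0173,-0.0437,0.005,0,1],[0.0173,-0.0437,0.005,0,1],[0.0173,-0.0437,0.005,0,1],[0.0173,-0.0437,0.005,0,1],[0.0173,-0.0437,0.005,0,1],[0.0173,-0.0437,0.005,0,1],[0.0173,-0.0437,0.005,0,1],[0.0173,-0.0437,0.005,0,1],[0,0,0,0,1]]]'; python3 go.py .392 -.208 .004 -.069
```

```text
clock: 1.4
position: [0.3903, -0.2008, 0.1812]
ee_rot: [-3.138, 0.085, -0.0]
force: [-0.2, -0.3, -0.5]
width: 1.001
gripper_force: 0.0
pos [ 0.3903 -0.2008  0.1812] yaw -0.0543 tilt [ 0.     0.002 -1.   ] F [-0.2 -0.3 -0.5] tq [-0.05 -0.02 -0.  ] w 1.001 gf 0.0 t 1.4
tool shift now [0.0021 0.0075 0.1772]
turn 0.0147
shift after turn [0.0022 0.007  0.1772]
```

```bash
python3 nudge.py '[[[0.002,0.007,0.03,0.0147,1],[0,0,0.04,0,1],[0,0,0.04,0,1],[0,0,0.03,0,1],[0,0,0,0,1],[0,0,0,0,1]]]'; python3 go.py .392 -.208 .004 -.069
```

```text
clock: 2.0
position: [0.3893, -0.2142, 0.0419]
ee_rot: [-3.139, 0.123, 0.002]
force: [0.3, -0.6, 0.5]
width: 0.998
gripper_force: 0.0
pos [ 0.3893 -0.2142  0.0419] yaw -0.0782 tilt [-0.001  0.    -1.   ] F [ 0.3 -0.6  0.5] tq [-0.01 -0.02 -0.03] w 0.998 gf 0.0 t 2.0
tool shift now [ 0.0022 -0.0064  0.0379]
turn -0.0092
shift after turn [ 0.0022 -0.0064  0.0379]
```

```bash
python3 nudge.py '[[[0.0022,-0.0064,0.018,-0.009,1],[0,0,0.015,0,1],[0,0,0,0,1],[0,0,0,0,1],[0,0,0,0,1]]]'; python3 go.py .392 -.208 .004 -.069
```

```text
clock: 2.5
position: [0.3933, -0.2084, 0.0101]
ee_rot: [3.139, -0.109, 0.003]
force: [1.1, 0.5, 0.0]
width: 0.999
gripper_force: 0.0
pos [ 0.3933 -0.2084  0.0101] yaw -0.0693 tilt [ 0.002 -0.001 -1.   ] F [1.1 0.5 0. ] tq [0.02 0.   0.  ] w 0.999 gf 0.0 t 2.5
tool shift now [-0.0013 -0.0004  0.0061]
turn -0.0003
shift after turn [-0.0013 -0.0003  0.0061]
```

```bash
python3 nudge.py '[[[-0.001,0,0.006,0,1],[0,0,0,0,1],[0,0,0,0,0.6],[0,0,0,0,0.6],[0,0,0,0,0.6],[0,0,0,0,0.6],[0,0,0,0,0.6],[0,0,0,0,0.6]]]' 25; python3 go.py
```

```text
clock: 3.3
position: [0.3914, -0.2079, 0.0028]
ee_rot: [3.14, -0.108, 0.0]
force: [-0.6, -0.3, 1.3]
width: 0.719
gripper_force: 25.0
pos [ 0.3914 -0.2079  0.0028] yaw -0.069 tilt [ 0. -0. -1.] F [-0.6 -0.3  1.3] tq [-0.13  0.04  0.02] w 0.719 gf 25.0 t 3.3
```

```bash
python3 nudge.py '[[[0,0,-0.01,0,0.6],[0,0,-0.03,0,0.6],[0,0,-0.04,0,0.6],[0,0,-0.04,0,0.6],[0,0,-0.04,0,0.6],[0,0,0,-0.13,0.6],[0,0,0,-0.133,0.6],[0,0,0,0,0.6],[0,0,0,0,0.6],[0,0,0,0,0.6]]]'; python3 go.py .5967 .0173 .150 .194
```

```text
clock: 4.3
position: [0.3911, -0.2076, 0.1626]
ee_rot: [-3.127, -0.299, 0.001]
force: [-0.1, 0.4, -2.6]
width: 0.717
gripper_force: 25.0
pos [ 0.3911 -0.2076  0.1626] yaw 0.191 tilt [-0.001  0.    -1.   ] F [-0.1  0.4 -2.6] tq [-0.01  0.03  0.03] w 0.717 gf 25.0 t 4.3
tool shift now [ 0.2446 -0.1818  0.0125]
turn -0.003
shift after turn [ 0.2451 -0.1811  0.0126]
```

```bash
python3 nudge.py '[[[0.035,-0.0259,0.002,-0.003,0.6],[0.035,-0.0259,0.002,0,0.6],[0.035,-0.0259,0.002,0,0.6],[0.035,-0.0259,0.002,0,0.6],[0.035,-0.0259,0.002,0,0.6],[0.035,-0.0259,0.002,0,0.6],[0.035,-0.0259,0,0,0.6],[0,0,0,0,0.6],[0,0,0,0,0.6],[0,0,0,0,0.6]]]'; python3 go.py .5967 .0173 .150 .194
python3 - <<'E'
from h import *
from cell import arm, viewer
d=viewer.get_image("top");pickle.dump(d,open("top1.pkl","wb"))
c=cv2.resize(d["image"][80:180,170:270],None,fx=6,fy=6,interpolation=cv2.INTER_CUBIC);cv2.imwrite("pics/top1.png",c)
E
```

```text
clock: 5.3
position: [0.5954, 0.0168, 0.1501]
ee_rot: [3.126, 0.306, -0.003]
force: [-0.3, 0.2, -3.6]
width: 0.72
gripper_force: 25.0
pos [0.5954 0.0168 0.1501] yaw 0.1951 tilt [-0.002 -0.001 -1.   ] F [-0.3  0.2 -3.6] tq [-0.03  0.01  0.04] w 0.72 gf 25.0 t 5.3
tool shift now [ 0.0013 -0.0002  0.0001]
turn 0.0011
shift after turn [ 0.0013 -0.0002  0.0001]
```

View pics/top1.png

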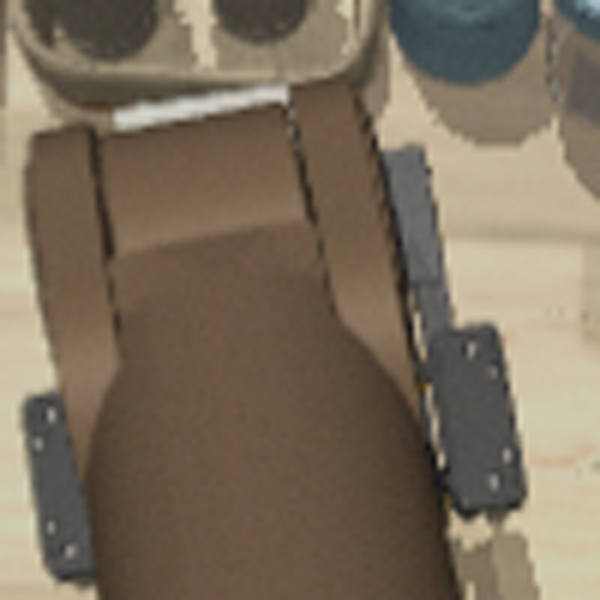

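The hand hides the claws from above: only the upright's top at about (200,105) shows. I'll lower to hooking height and feel for the slots.

```bash
python3 nudge.py '[[[0.001,0,0.02,0.001,0.6],[0,0,0.02,0,0.6],[0,0,0.0093,0,0.6],[0.01,0,0,0,0.6],[0.008,0,0,0,0.6],[0.004,0,0,0,0.6],[0,0,0,0,0.6],[0,0,0,0,0.6]]]'; python3 go.py .6264 .0230 .1008 .194
```

```text
clock: 6.15
position: [0.6191, 0.0225, 0.1018]
ee_rot: [3.126, 0.307, 0.001]
force: [-0.0, 0.4, -3.0]
width: 0.716
gripper_force: 25.0
pos [0.6191 0.0225 0.1018] yaw 0.1961 tilt [ 0.001  0.    -1.   ] F [-0.   0.4 -3. ] tq [-0.07  0.09 -0.05] w 0.716 gf 25.0 t 6.2
tool shift now [0.0073 0.0009 0.001 ]
turn 0.0021
shift after turn [0.0073 0.0009 0.001 ]
```

```bash
python3 nudge.py '[[[0.003,0.001,0.001,0.002,0.6],[0.003,0,0,0,0.6],[0.002,0,0,0,0.6],[0.002,0,0,0,0.6],[0.001,0,0,0,0.6],[0,0,0,0,0.6]]]'; python3 go.py .6361 .0249 .1008 .194
```

```text
clock: 6.75
position: [0.63, 0.0236, 0.1004]
ee_rot: [3.127, 0.304, 0.0]
force: [0.5, 1.0, -2.9]
width: 0.717
gripper_force: 25.0
pos [0.63   0.0236 0.1004] yaw 0.1941 tilt [ 0. -0. -1.] F [ 0.5  1.  -2.9] tq [-0.02  0.06  0.06] w 0.717 gf 25.0 t 6.8
tool shift now [ 0.0063 -0.0001 -0.0004]
turn 0.0001
shift after turn [ 0.0063 -0.0001 -0.0004]
```

```bash
python3 nudge.py '[[[0.002,0,0,0,0.6],[0.002,0,0,0,0.6],[0.001,0,0,0,0.6],[0,0,0,0,0.6]]]';python3 nudge.py '[[[0.001,0,0,0,0.6],[0.001,0,0,0,0.6],[0,0,0,0,0.6]]]'; python3 go.py .6361 .0249 .1008 .194
```

```text
clock: 7.15
position: [0.6349, 0.0246, 0.1004]
ee_rot: [-3.127, -0.304, -0.0]
force: [-0.5, -1.0, -2.7]
width: 0.716
gripper_force: 25.0
clock: 7.45
position: [0.6367, 0.0249, 0.1004]
ee_rot: [3.127, 0.304, -0.0]
force: [0.3, 0.4, -2.9]
width: 0.716
gripper_force: 25.0
pos [0.6367 0.0249 0.1004] yaw 0.194 tilt [-0. -0. -1.] F [ 0.3  0.4 -2.9] tq [-0.01  0.05  0.  ] w 0.716 gf 25.0 t 7.5
tool shift now [-0.0006 -0.0001 -0.0004]
turn 0.0
shift after turn [-0.0006 -0.0001 -0.0004]
```

Already past the expected flush position without a contact force; I go on by millimetres.

```bash
python3 nudge.py '[[[0.001,0,0,0,0.6],[0,0,0,0,0.6]]]'|grep -E "pos|force";python3 nudge.py '[[[0.001,0,0,0,0.6],[0,0,0,0,0.6]]]'|grep -E "pos|force";python3 nudge.py '[[[0.001,0,0,0,0.6],[0,0,0,0,0.6]]]' |grep -E "pos|force"; python3 go.py .6361 .0249 .1008 .194
```

```text
position: [0.6368, 0.0249, 0.1001]
force: [-4.4, -1.4, -2.1]
gripper_force: 25.0
position: [0.6369, 0.0248, 0.0999]
force: [-7.9, -1.3, -0.2]
gripper_force: 25.0
position: [0.6369, 0.0248, 0.0996]
force: [-10.3, -1.9, 1.1]
gripper_force: 25.0
pos [0.6369 0.0248 0.0996] yaw 0.1942 tilt [-0.006 -0.001 -1.   ] F [-10.3  -1.9   1.1] tq [-0.37  2.1   0.32] w 0.718 gf 25.0 t 8.1
tool shift now [-0.0007 -0.0003 -0.0012]
turn 0.0002
shift after turn [-0.0007 -0.0003 -0.0012]
```

Contact came at 0.6367, which matches flush (a miss would have stopped 10 mm earlier), so the claws are in the slots. I ease the push and lower until the jaws meet the stud.

```bash
python3 nudge.py '[[[-0.002,0,0.001,0,0.6],[0,0,0.001,0,0.6],[0,0,0,0,0.6]]]'|grep -E "pos|force";python3 nudge.py '[[[0,0,0.001,0,0.6],[0,0,0,0,0.6]]]'|grep -E "pos|force";python3 nudge.py '[[[0,0,0.001,0,0.6],[0,0,0,0,0.6]]]' |grep -E "pos|force"; python3 go.py
```

```text
position: [0.6368, 0.0248, 0.0981]
force: [-4.9, -0.8, -1.7]
gripper_force: 25.0
position: [0.6369, 0.0248, 0.0971]
force: [-5.9, -1.4, -1.5]
gripper_force: 25.0
position: [0.6369, 0.0248, 0.0961]
force: [-5.4, -0.8, -1.8]
gripper_force: 25.0
pos [0.6369 0.0248 0.0961] yaw 0.194 tilt [-0.002 -0.    -1.   ] F [-5.4 -0.8 -1.8] tq [-0.23  1.09  0.14] w 0.714 gf 25.0 t 8.8
```

Run:
```python
from h import *
from cell import arm, viewer
d=viewer.get_image("scene");pickle.dump(d,open("scene1.pkl","wb"))
c=cv2.resize(d["image"][20:270,120:400],None,fx=2.4,fy=2.4,interpolation=cv2.INTER_CUBIC);cv2.imwrite("pics/scene1.png",c)
```

```text
(no output)
```

View pics/scene1.png

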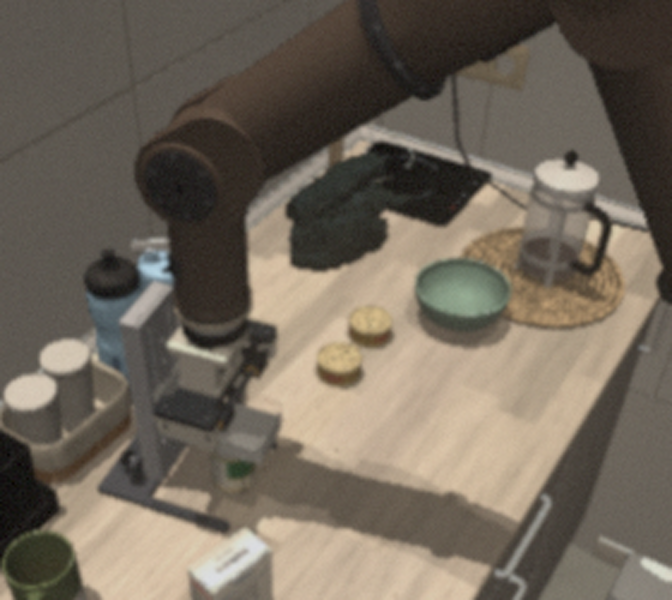

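The scene view shows the shelf at the upright with the wrist cylinder just above the gripper (its ring at crop about (215,340)). I go on lowering and work out how high that ring is.

```bash
for i in 1 2 3; do python3 nudge.py '[[[0,0,0.001,0,0.6],[0,0,0,0,0.6]]]'|grep -E "pos|^force"; done; python3 go.py
python3 - <<'E'
from h import *
d=pickle.load(open("scene1.pkl","rb"));T=np.array(d["cam_to_world"]);K=np.array([[d["fx"],0,d["cx"]],[0,d["fy"],d["cy"]],[0,0,1]])
W=np.linalg.inv(T)
Z=np.arange(.1,.5,.04);P=np.c_[np.full(len(Z),.637),np.full(len(Z),.025),Z]
uv=cv2.projectPoints(P,cv2.Rodrigues(W[:3,:3])[0],W[:3,3],K,np.array(d["distortion"]))[0].reshape(-1,2)
for z,u in zip(Z,uv):print(round(z,2),np.round((u-[120,20])*2.4))
E
```

```text
position: [0.6369, 0.0247, 0.0952]
force: [-6.3, -2.0, 0.2]
position: [0.6369, 0.0246, 0.0944]
force: [-6.1, -1.3, 1.8]
position: [0.6369, 0.0246, 0.0934]
force: [-7.3, -1.3, 0.1]
pos [0.6369 0.0246 0.0934] yaw 0.1938 tilt [-0.002 -0.001 -1.   ] F [-7.3 -1.3  0.1] tq [-0.34  1.26  0.09] w 0.716 gf 25.0 t 9.4
0.1 [222. 428.]
0.14 [220. 405.]
0.18 [218. 380.]
0.22 [216. 354.]
0.26 [214. 327.]
0.3 [212. 299.]
0.34 [210. 268.]
0.38 [207. 236.]
0.42 [205. 203.]
0.46 [202. 167.]
```

```bash
for i in 1 2 3; do python3 nudge.py '[[[0,0,0.001,0,0.6],[0,0,0,0,0.6]]]'|grep -E "pos|^force"; done; python3 go.py
```

```text
position: [0.6369, 0.0247, 0.0923]
force: [-5.9, -1.6, -1.4]
position: [0.6369, 0.0247, 0.0912]
force: [-5.3, -1.8, -1.5]
position: [0.6369, 0.0247, 0.09]
force: [-4.5, -0.9, -3.2]
pos [0.6369 0.0247 0.09  ] yaw 0.1938 tilt [-0.002 -0.001 -1.   ] F [-4.5 -0.9 -3.2] tq [-0.3   1.08  0.07] w 0.718 gf 25.0 t 10.0
```

```bash
for i in 1 2 3 4; do python3 nudge.py '[[[0,0,0.001,0,0.6],[0,0,0,0,0.6]]]'|grep -E "pos|^force"; done; python3 go.py
```

```text
position: [0.6369, 0.0247, 0.0889]
force: [-4.4, -1.8, -5.8]
position: [0.6369, 0.0247, 0.0879]
force: [-3.9, -1.9, -4.0]
position: [0.6369, 0.0247, 0.087]
force: [-5.6, -1.8, -2.7]
position: [0.6369, 0.0247, 0.0863]
force: [-7.7, -2.8, -0.1]
pos [0.6369 0.0247 0.0863] yaw 0.1938 tilt [-0.002 -0.001 -1.   ] F [-7.7 -2.8 -0.1] tq [-0.42  1.43  0.09] w 0.723 gf 25.0 t 10.8
```

```bash
for i in 1 2; do python3 nudge.py '[[[0,0,0.001,0,0.6],[0,0,0,0,0.6]]]'|grep -E "pos|^force"; done; python3 go.py
```

```text
position: [0.6369, 0.0246, 0.0855]
force: [-7.8, -2.8, 0.8]
position: [0.6369, 0.0247, 0.0846]
force: [-7.7, -2.2, 2.7]
pos [0.6369 0.0247 0.0846] yaw 0.1937 tilt [-0.001 -0.001 -1.   ] F [-7.7 -2.2  2.7] tq [-0.38  1.67  0.01] w 0.718 gf 25.0 t 11.2
```

```bash
python3 nudge.py '[[[0,0,-0.001,0,0.6],[0,0,0,0,0.85],[0,0,0,0,1],[0,0,0,0,1],[0,0,-0.005,0,1],[-0.002,0,-0.04,0,1],[-0.03,0,-0.04,0,1],[-0.03,0,-0.04,0,1],[-0.04,0.02,-0.03,0,1],[-0.04,0.02,0,0,1]]]'; python3 go.py;  python3 nudge.py '[[[-0.03,0.04,0,0,1],[-0.03,0.04,0,0,1],[-0.03,0.04,0,0,1],[-0.03,0.04,0,0,1],[0,0.04,0,0,1],[0,0,0,0,1]]]'
python3 - <<'E'
from h import *
from cell import arm, viewer
for n in("top","scene"):
    d=viewer.get_image(n);pickle.dump(d,open(n+"2.pkl","wb"))
    if n=="top": a=cv2.resize(d["image"][85:185,175:260],(400,470),interpolation=cv2.INTER_CUBIC)
    else: b=cv2.resize(d["image"][130:250,150:250],(392,470),interpolation=cv2.INTER_CUBIC)
cv2.imwrite("pics/p2.png",np.hstack([a,b]))
E
```

```text
clock: 12.2
position: [0.5104, -0.0391, 0.2429]
ee_rot: [3.126, 0.307, 0.014]
force: [-0.1, -1.2, -0.9]
width: 1.001
gripper_force: 0.0
pos [ 0.5104 -0.0391  0.2429] yaw 0.1961 tilt [ 0.009  0.    -1.   ] F [-0.1 -1.2 -0.9] tq [-0.04 -0.04  0.03] w 1.001 gf 0.0 t 12.2
clock: 12.8
position: [0.4288, -0.265, 0.2391]
ee_rot: [3.125, 0.292, 0.002]
force: [0.1, 0.1, 0.6]
width: 1.0
gripper_force: 0.0
```

View pics/p2.png

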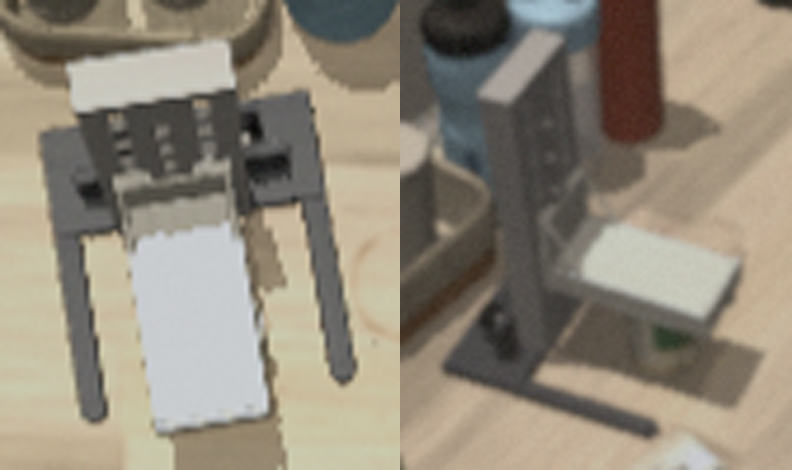

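The shelf hangs at the upright, over the tin, and its nose is level to the eye. I press with shut fingertips close to the back plate, which also feels the floor's height (0.108 when home).

```bash
python3 nudge.py '[[[0,0,0,0,0]]]' 20 >/dev/null; python3 go.py .625 .023 .20 .194
```

```text
pos [ 0.4298 -0.2577  0.2385] yaw 0.1956 tilt [ 0.  0. -1.] F [0.7 0.7 0.9] tq [-0.03 -0.05 -0.01] w 0.952 gf 0.0 t 13.0
tool shift now [ 0.246  -0.2374  0.0387]
turn 0.0016
shift after turn [ 0.2456 -0.2378  0.0385]
```

```bash
python3 nudge.py '[[[0.0307,-0.0297,0.003,0.0016,0],[0.0307,-0.0297,0.003,0,0],[0.0307,-0.0297,0.003,0,0],[0.0307,-0.0297,0.005,0,0],[0.0307,-0.0297,0.005,0,0],[0.0307,-0.0297,0.005,0,0],[0.0307,-0.0297,0.005,0,0],[0.0307,-0.0297,0.005,0,0],[0,0,0,0,0],[0,0,0,0,0]]]'; python3 go.py .6682 .0314 .125 .194
```

```text
clock: 14.0
position: [0.6246, 0.0242, 0.2039]
ee_rot: [-3.126, -0.309, 0.001]
force: [-0.4, -1.3, 0.5]
width: 0.094
gripper_force: 0.0
pos [0.6246 0.0242 0.2039] yaw 0.1971 tilt [-0.001  0.001 -1.   ] F [-0.4 -1.3  0.5] tq [-0.14 -0.02 -0.01] w 0.094 gf 0.0 t 14.0
tool shift now [0.0442 0.0015 0.0789]
turn 0.0031
shift after turn [0.0442 0.0013 0.0789]
```

```bash
python3 nudge.py '[[[0,0.0013,0.04,0.003,0],[0,0,0.037,0,0],[0.02,0,0,0,0],[0.012,0,0,0,0],[0.006,0,0,0,0],[0,0,0,0,0],[0.003,0,0,0,0],[0.003,0,0,0,0],[0,0,0,0,0],[0,0,0,0,0]]]'; python3 go.py .6682 .0314 .110 .194
```

```text
clock: 15.0
position: [0.6683, 0.0282, 0.1274]
ee_rot: [3.127, 0.297, 0.0]
force: [-0.5, 0.1, -0.6]
width: 0.005
gripper_force: 0.0
pos [0.6683 0.0282 0.1274] yaw 0.1894 tilt [ 0. -0. -1.] F [-0.5  0.1 -0.6] tq [0.05 0.   0.01] w 0.005 gf 0.0 t 15.0
tool shift now [ 0.0005 -0.0032  0.0174]
turn -0.0046
shift after turn [ 0.0005 -0.0032  0.0174]
```

```bash
python3 nudge.py '[[[0,-0.0032,0.008,-0.0046,0],[0,0,0.006,0,0],[0,0,0,0,0]]]'|grep -E "pos|^force"; for i in 1 2 3 4 5; do python3 nudge.py '[[[0,0,0.0015,0,0],[0,0,0,0,0]]]'|grep -E "pos|^force"; done
```

```text
position: [0.6668, 0.0315, 0.1117]
force: [0.6, -0.4, -0.1]
position: [0.6678, 0.0313, 0.1116]
force: [-0.2, -0.2, -0.1]
position: [0.6678, 0.0313, 0.1102]
force: [0.3, -0.1, -0.2]
position: [0.6677, 0.0314, 0.1086]
force: [-0.5, 0.1, -0.2]
position: [0.668, 0.0314, 0.1073]
force: [0.4, 0.5, 0.7]
position: [0.6681, 0.0314, 0.1068]
force: [-2.7, -0.5, 7.8]
```

Floor felt at 0.107, so the underside is about 84 mm at the back: home. One firm press to be sure, then a look at the nose.

```bash
for i in 1 2; do python3 nudge.py '[[[0,0,0.0015,0,0],[0,0,0,0,0]]]'|grep -E "pos|^force"; done; python3 nudge.py '[[[0,0,-0.01,0,0],[-0.02,0,-0.005,0,0],[-0.03,0,0,0,0],[-0.02,0,0,0,0],[0,0,0,0,0],[0,0,0.008,0,0],[0,0,0,0,0]]]'|grep -E "pos|^force"; for i in 1 2 3 4; do python3 nudge.py '[[[0,0,0.0015,0,0],[0,0,0,0,0]]]'|grep -E "pos|^force"; done
```

```text
position: [0.6681, 0.0314, 0.1065]
force: [-6.6, -0.9, 17.9]
position: [0.6682, 0.0314, 0.1063]
force: [-11.4, -1.1, 27.6]
position: [0.5994, 0.018, 0.1087]
force: [0.3, 0.4, 0.5]
position: [0.5995, 0.0181, 0.1078]
force: [-0.2, 0.7, 0.2]
position: [0.5992, 0.0179, 0.1066]
force: [-0.6, 0.6, -0.0]
position: [0.5991, 0.0179, 0.1051]
force: [1.0, -0.3, -0.4]
position: [0.5993, 0.0179, 0.1041]
force: [-1.8, -0.4, 4.1]
```

The nose's floor is at 0.104, so it hangs 0.035 to 0.04 rad, within limits. The shelf is home; now the carton.

```bash
python3 nudge.py '[[[-0.02,0,-0.03,0,0.3],[-0.02,0,-0.04,0,1],[-0.02,0,-0.04,-0.143,1],[0,0,0,-0.143,1],[0,0,0,-0.143,1],[0,0,0,-0.143,1],[0,0,0,-0.143,1],[0,0,0,-0.143,1],[0,0,0,-0.143,1],[0,0,0,-0.143,1]]]'; python3 nudge.py '[[[0,0,0,0,1],[0,0,0,0,1]]]'>/dev/null; python3 go.py .496 .206 .17 1.337; python3 -c "
from cell import arm, viewer;print([round(x,2) for x in arm.observe()['joints']])"
```

```text
clock: 19.2
position: [0.5402, 0.0063, 0.2138]
ee_rot: [2.459, 1.956, 0.0]
force: [0.3, -0.0, -0.5]
width: 0.827
gripper_force: 0.0
pos [0.5403 0.0062 0.2137] yaw 1.3335 tilt [-0.  0. -1.] F [ 0.2 -0.8 -0. ] tq [-0.02 -0.08 -0.01] w 0.984 gf 0.0 t 19.4
tool shift now [ 0.1838 -0.09    0.0437]
turn -0.0035
shift after turn [ 0.1841 -0.0893  0.0437]
[np.float64(0.23), np.float64(0.35), np.float64(-0.45), np.float64(1.77), np.float64(0.17), np.float64(1.06), np.float64(-0.51)]
```

```bash
python3 nudge.py '[[[0.0368,-0.0179,0,-0.0035,1],[0.0368,-0.0179,0,0,1],[0.0368,-0.0179,0,0,1],[0.0368,-0.0179,0.01,0,1],[0.0368,-0.0179,0.02,0,1],[0,0,0,0,1],[0,0,0,0,1],[0,0,0,0,1]]]'; python3 go.py .496 .206 .086 1.337
```

```text
clock: 20.2
position: [0.4956, 0.2049, 0.1839]
ee_rot: [2.463, 1.949, -0.0]
force: [1.0, -0.7, 0.5]
width: 0.996
gripper_force: 0.0
pos [0.4956 0.2049 0.1839] yaw 1.3386 tilt [ 0.    -0.001 -1.   ] F [ 1.  -0.7  0.5] tq [ 0.01 -0.08 -0.02] w 0.996 gf 0.0 t 20.2
tool shift now [0.0013 0.0001 0.0979]
turn 0.0016
shift after turn [0.0012 0.0001 0.0979]
```

```bash
python3 nudge.py '[[[0.001,0,0.03,0.0015,1],[0,0,0.03,0,1],[0,0,0.02,0,1],[0,0,0.0175,0,1],[0,0,0,0,1],[0,0,0,0,1],[0,0,0,0,0.4],[0,0,0,0,0.4],[0,0,0,0,0.4],[0,0,0,0,0.4]]]' 15 ; python3 nudge.py '[[[0,0,0,0,0.4],[0,0,0,0,0.4],[0,0,0,0,0.4],[0,0,0,0,0.4],[0,0,0,0,0.4]]]'; python3 go.py
```

```text
clock: 21.2
position: [0.4956, 0.2069, 0.0867]
ee_rot: [2.462, 1.951, 0.001]
force: [0.6, -0.2, 1.0]
width: 0.701
gripper_force: 0.0
clock: 21.7
position: [0.4953, 0.2069, 0.0863]
ee_rot: [2.462, 1.951, -0.0]
force: [-0.8, -0.4, 2.4]
width: 0.518
gripper_force: 15.0
pos [0.4953 0.2069 0.0863] yaw 1.3401 tilt [ 0. -0. -1.] F [-0.8 -0.4  2.4] tq [-0.09 -0.03 -0.03] w 0.518 gf 15.0 t 21.7
```

```bash
python3 nudge.py '[[[0,0,-0.01,0,0.4],[0,0,-0.03,0,0.4],[0,0,-0.04,0,0.4],[0,0,-0.04,0,0.4],[0,0,-0.04,0.1,0.4],[0,0,0,0.142,0.4],[0,0,0,0.142,0.4],[0,0,0,0.142,0.4],[0,0,0,0.142,0.4],[0,0,0,0.142,0.4]]]'; python3 nudge.py '[[[0,0,0,0.142,0.4],[0,0,0,0.142,0.4],[0,0,0,0.05,0.4],[0,0,0,0,0.4],[0,0,0,0,0.4],[0,0,0,0,0.4]]]'; python3 go.py .571 .0122 .235 .194
```

```text
clock: 22.7
position: [0.495, 0.2069, 0.2468]
ee_rot: [-3.034, -0.814, 0.0]
force: [0.5, -0.6, -1.8]
width: 0.515
gripper_force: 15.0
clock: 23.3
position: [0.4952, 0.2069, 0.2464]
ee_rot: [-3.126, -0.31, -0.0]
force: [-0.1, 0.3, -1.4]
width: 0.517
gripper_force: 15.0
pos [0.4952 0.2069 0.2464] yaw 0.1975 tilt [ 0.  0. -1.] F [-0.1  0.3 -1.4] tq [-0.01 -0.01 -0.03] w 0.517 gf 15.0 t 23.3
tool shift now [0.0361 0.2058 0.0114]
turn 0.0035
shift after turn [0.0368 0.2056 0.0114]
```

```bash
python3 nudge.py '[[[0.0061,0.0343,0,0.0035,0.4],[0.0061,0.0343,0,0,0.4],[0.0061,0.0343,0,0,0.4],[0.0061,0.0343,0,0,0.4],[0.0061,0.0343,0,0,0.4],[0.0061,0.0343,0,0,0.4],[0.03,0,0,0,0.4],[0.03,0,0,0,0.4],[0,0,0,0,0.4],[0,0,0,0,0.4]]]';  python3 go.py .6407 .026 .205 .194
```

```text
clock: 24.3
position: [0.6294, 0.0235, 0.2457]
ee_rot: [-3.127, -0.303, 0.002]
force: [-0.2, 0.1, -1.3]
width: 0.517
gripper_force: 15.0
pos [0.6294 0.0235 0.2457] yaw 0.1935 tilt [-0.001  0.    -1.   ] F [-0.2  0.1 -1.3] tq [ 0.04 -0.03 -0.02] w 0.517 gf 15.0 t 24.3
tool shift now [ 0.0116 -0.0002  0.0406]
turn -0.0005
shift after turn [ 0.0115 -0.0003  0.0407]
```

```bash
python3 nudge.py '[[[0.0115,0,0.01,0,0.4],[0,0,0.02,0,0.4],[0,0,0.015,0,0.4],[0,0,0.004,0,0.4],[0,0,0,0,0.4],[0,0,0,0,0.4]]]'|grep -E "pos|^force"; for i in 1 2 3 4 5; do python3 nudge.py '[[[0,0,0.001,0,0.4],[0,0,0,0,0.4]]]'|grep -E "pos|^force"; done
```

```text
position: [0.6412, 0.0256, 0.198]
force: [0.2, -0.1, -0.6]
position: [0.6412, 0.0256, 0.1969]
force: [-0.2, -0.3, -0.9]
position: [0.6409, 0.0256, 0.1953]
force: [0.0, 0.2, -1.5]
position: [0.6408, 0.0255, 0.1941]
force: [-1.0, 0.1, -1.4]
position: [0.6409, 0.0256, 0.1932]
force: [0.4, 0.8, -1.0]
position: [0.641, 0.0256, 0.1929]
force: [-3.1, 0.1, 3.5]
```

```bash
python3 nudge.py '[[[0,0,0,0,0.55],[0,0,0,0,0.6],[0,0,0,0,0.8],[0,0,0,0,1],[0,0,0,0,1],[0,0,0,0,1],[0,0,-0.01,0,1],[0,0,-0.03,0,1],[0,0,-0.04,0,1],[0,0,-0.04,0,1]]]'; python3 nudge.py '[[[-0.02,0,-0.02,0,1],[-0.04,0.02,0,0,1],[-0.04,0.03,0,0,1],[-0.03,0.04,0,0,1],[-0.03,0.04,0,0,1],[-0.03,0.04,0,0,1],[-0.03,0.04,0,0,1],[0,0.04,0,0,1],[0,0,0,0,1],[0,0,0,0,1]]]'
python3 - <<'E'
from h import *
from cell import arm, viewer
for n in("top","scene"):
    d=viewer.get_image(n);pickle.dump(d,open(n+"3.pkl","wb"))
    if n=="top": a=cv2.resize(d["image"][85:185,175:260],(400,470),interpolation=cv2.INTER_CUBIC);t=d
    else: b=cv2.resize(d["image"][110:250,140:260],(400,470),interpolation=cv2.INTER_CUBIC)
cv2.imwrite("pics/p3.png",np.hstack([a,b]))
hsv=cv2.cvtColor(t["image"],cv2.COLOR_BGR2HSV).astype(int);m=((hsv[...,1]<40)&(hsv[...,2]>130)).astype(np.uint8)
c=big(m,195,125,50,60);print("top mask z246",rect(cast(t,c,.245)))
E
```

```text
clock: 26.9
position: [0.6406, 0.0255, 0.3143]
ee_rot: [-3.127, -0.302, 0.0]
force: [0.5, -0.1, -0.4]
width: 1.001
gripper_force: 0.0
clock: 27.9
position: [0.4727, -0.2624, 0.3327]
ee_rot: [-3.127, -0.299, -0.001]
force: [0.1, 0.4, -0.2]
width: 0.999
gripper_force: 0.0
top mask z246 (array([613.9,  16.2]), array([125.6,  62.1]), 11.07)
```

View pics/p3.png

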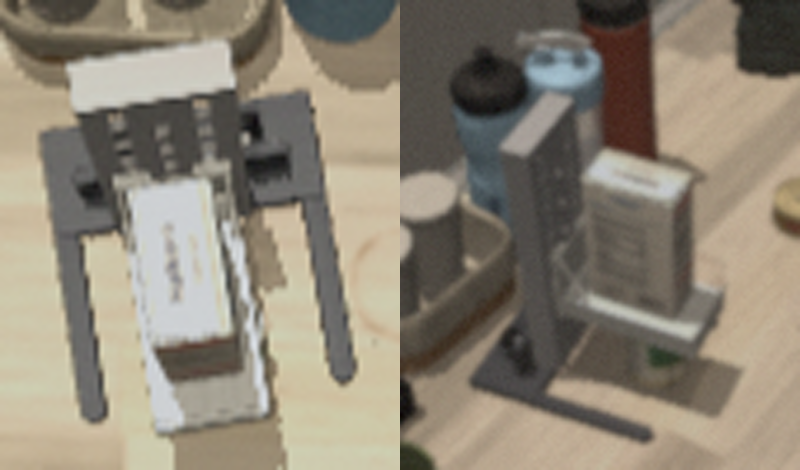

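The carton stands upright on the shelf. The centre of its top face is at crop (182,262), which is top-image pixel (213.7,140.7). A quick check against the shelf's middle line:

```bash
python3 - <<'E'
from h import *
d=pickle.load(open("top3.pkl","rb"))
q=[(133,197),(208,180),(233,328),(155,345)];P=cast(d,[(175+x/400*85,85+y/4.7) for x,y in q],.245)*1000
print(np.round(P));r=P.mean(0)-[710.4,39.7];c,s=np.cos(.194),np.sin(.194);print("rack x,y of top centre",r@[c,s],r@[-s,c])
E
python3 go.py
```

```text
[[666.  50.]
 [676.  12.]
 [600.  -4.]
 [590.  35.]]
rack x,y of top centre -78.91578796211496 -1.2650768436752369
pos [ 0.4733 -0.2604  0.3326] yaw 0.1944 tilt [ 0.     0.001 -1.   ] F [-0.3 -0.1 -0.1] tq [ 0.    0.01 -0.01] w 1.002 gf 0.0 t 28.0
```

```bash
python3 -c "
from cell import arm, viewer;print(arm.sign_off())"
```

```text
the job is handed in; nothing more can be done
None
```

The job is handed in at 28 s: the shelf is snapped home over the tin (underside about 84 mm, nose hanging about 0.04 rad by touch), the carton stands upright on it about 1 mm off the middle line, and the tool is clear; no verdict was returned.

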